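# Shut down the honing machine at its control box

## Robot

A 6-joint arm with a two-finger parallel gripper is mounted at the origin on the work surface. World frame = base frame: x ahead of the robot, y to its left, z up, the work surface at z = 0. Lengths are in mm, angles in rad, forces in N, time in s.
With the tool pointing down it reaches from about 350 to 975 mm from the base axis. Payload 7.1 kg.
Tool frame: the origin (TCP) lies between the finger pads; the fingertips stand 8 mm ahead of it and the grasp point (between the pads) lies 11 mm behind it; x points along the fingers, y is the direction in which the jaws open and shut, and the axes are right-handed (so a half turn about x gives the same grasp; the last joint's range is limited). The gripper opens to 88 mm and grips with 3 to 60 N. Pads are 20 mm wide; open, the fingers measure 115 mm over their backs; the gripper's body (75 mm by 178 mm) begins 61 mm behind the grasp point.
Start: joints at [1.129, 0.423, 1.63, -0, 1.089, -0.019], TCP at [256.415, 569.961, 203.775] pointing down, gripper open.
Joint ranges: [-3, 3], [-0.9, 2.11], [0.09, 2.58], [-1.31, 4.45], [0.11, 2.69], [-2.54, 2.54]. Speed limits (rad/s): [2.39, 2.39, 3.01, 3.14, 3.14, 3.14].

## Interface

Orientations are given as a rotation vector (axis times angle).
In Python, from workcell import ctrl gives the robot as it stands.
- The arm moves only by the tool apply_moves, never from a script. Its argument "increments" is a list of rows, each an object with "gripper": the opening in per cent of the stroke, from 0 (shut) to 100 (fully open); "delta_pos": the shift along the tool's x, y, z in cm, a list of three; "dr": the turn, a rotation vector about the tool's x, y, z in rad, a list of three. In form: [{"gripper": gripper, "delta_pos": [dx, dy, dz], "dr": [ax, ay, az]}, ...]. A call has exactly 5 rows; each row shifts and turns the commanded pose from where the row before left it, along the tool's axes as they then stand; what a row does not reach is not made up. A row lasts 1/12 s, in which the tool goes at most 41.7 mm and 7.16 degrees, less where a joint would pass 70% of its speed; a pose out of reach is approached as far as the arm can. A call with a gripper value outside its range is refused whole. The fingers move at their own pace and stop on an object; the grip force is fixed at half the most. Time passes only in rows, so rows that do not move let the fingers close, or fill a call up. It gives the time, the measured TCP pose, the force and the opening at its end, in the units of the state.
- ctrl.get_obs(): the state, without advancing time (a new reading comes with each control period).
- ctrl.get_image(name): name is "side" or "top" or "wrist"; returns a dict with "img" (480x640x3 uint8, red, green, blue), "range_z" (480x640 float32, mm along the optical axis (not along the pixel's ray), 0 where there is no reading), "mtx" (3x3 intrinsics, pixels), "rvec" (rotation vector, rad) and "tvec" (3), from world to camera coordinates, as OpenCV has them. Camera axes: x right, y down, z forward; pixel columns grow to the right and rows downward; lengths in mm; the calibration is good to about 2 mm. A picture is of the moment at which its call begins.
- ctrl.close_job(): hands the job in, once; it reports no verdict.
The state is a dict: "t": time; "qpos": joint angles; "qvel": joint speeds; "joint_torque": joint torques, N m; "ee_pos": TCP position; "orientation": TCP orientation; "ft_force": force on the tool from outside, world axes, zero at the start; "moment": the same for the moment, N m; "width": finger opening in mm.
Only numpy, scipy, OpenCV 4.12 (cv2) and the standard library are available. Lean on these libraries where they do the work, as an engineer would, in place of code of your own. Each camera call takes 0.05 s, during which the arm holds its last target. There are 200 camera calls.

## Task

The honing is done: shut the machine down at its yellow control box. With a light touch of the fingertips press the red stop button fully in and let it spring back out, then push the black mains toggle all the way over from the green dot to the red dot (off), and withdraw. Leave the green start button, the speed knob and the bare steel direction toggle as they are, do not shove or lift the box, and leave everything else on the bench alone.

Things in the scene. Friction and masses are not known exactly. Their poses are not given: they have to be found in the camera images.
- console: yellow steel control box, 170 (x) x 250 (y) x 118 mm high, about 3.5 kg, standing loose on rubber feet. Origin: centre of its underside; z up; its front, -x, faces the robot, turned up to 0.35 rad; +y is its left as the robot sees it. Its top is a flat control plate 118 mm above the bench; a fixed amber pilot lamp stands on it at x 38, y -80 mm. Touch it gently: a push of 35 N is too hard.
- stop (a joint): red stop button, spring return: 0 = out, 0.006 m = fully in. Its spring pushes back with 1.5 N at first, 5 N fully in. It moves straight down.
- stop_top (a point): centre of the flat top of the red round stop button, at the box's x 38, y 80 mm (36 mm diameter, 18 mm above the control plate when out, in a black collar 52 mm across and 12 mm high)
- mains (a joint): mains toggle: 0 = on (leaning to the box's front, -x, towards a green dot), 0.8 rad = off (leaning to the box's back, +x, towards a red dot). It turns about the box's y axis, stays where it is left (friction), and needs about 0.07 N m, 2 to 5 N by a finger at its side.
- mains_tip (a point): centre of the round end of the mains toggle: steel bat handle, black sleeve of 12 mm diameter, 34 mm from pivot to this point. The pivot is at the box's x -35, y -80 mm, 5 mm above the plate; this point leans 0.4 rad (13 mm) to either side of it, and the handle's end is about 42 mm above the plate. The bush round its foot is 18 mm across, 5 mm high.
- start (a joint): green start button (26 mm diameter, 18 mm above the plate, black collar 42 mm across) at the box's x 38, y 0: 0 = out, 0.006 m = fully in. To be left alone.
- direction_tip (a point): end of the direction toggle, a bare steel bat handle of the same size at the box's x -35, y 0 mm, which leans to the box's left or right. To be left alone.
- speed_mark (a point): white pointer line on top of the black speed knob (bar grip 36 mm long, 44 mm above the plate) at the box's x -35, y 80 mm. To be left alone.
- stone_purple: bench stone, dark, in a purple holder, 205 x 62 x 43 mm, lying on the blue mat; origin: centre of its underside. To be left alone.
- stone_green: bench stone, pale, in a green holder, 205 x 62 x 43 mm, beside the other on the mat; origin: centre of its underside. To be left alone.
- bowl: steel bowl for screws, 100 mm across, 30 mm high; origin: centre of its underside. To be left alone.
- brush: wooden brush lying bristles down, 150 x 26 x 28 mm, along its x; origin: underside below the middle. To be left alone.
- oiler: white oil dropper bottle, 34 mm across, 95 mm high; origin: centre of its underside. To be left alone.
- marker: white marker pen with a red cap, 135 mm long, 17 mm thick, lying along its x between the two stones on the mat; origin: centre of its underside. To be left alone.

How it is judged (in metres and radians):
On the way, in this order (a step that is already met when the one before it is completed fails the run):
1. the stop button is pressed fully in by the fingers while the mains toggle is still on (value of joint stop above 0.0045 m and value of joint mains below 0.25 rad and contact force between the fingers and console above 0.5 N), for 0.05 s.
2. the stop button is back out and the mains toggle is pushed over to off (value of joint stop below 0.002 m and value of joint mains above 0.65 rad), for 0.2 s.
At the end, for the whole second after the job is handed in: the mains toggle stands at off (beyond 0.65 of 0.8 rad), stop and start buttons are out (within 2 mm), the box is at rest within 10 mm of where it stood, the direction toggle and speed pointer are within 11 mm and every other loose thing within 15 mm of where they were (all of step 2 and value of joint start below 0.002 m and linear speed of console below 0.01 m/s and distance of console from where it was at the start of the episode below 0.01 m and distance of each of direction_tip, speed_mark from where it was at the start of the episode below 0.011 m and distance of each of stone_purple, stone_green, bowl, brush, oiler, marker from where it was at the start of the episode below 0.015 m); the robot touches nothing.
It fails at once if the green start button is pressed (beyond 3 mm) (value of joint start above 0.003 m).
It fails at once if the direction toggle or the speed knob is moved (its tip or pointer by 11 mm) (distance of any of direction_tip, speed_mark from where it was at the start of the episode above 0.011 m).
It fails at once if the control box is shoved (10 mm), lifted (8 mm) or tipped (0.06 rad) (distance of console from where it was at the start of the episode above 0.01 m or height (world z) of console above 0.008 m or angle between console's own z axis and vertical above 0.06 rad).
It fails at once if the robot pushes on the control box or its controls with more than 35 N (contact force between any of the arm, the fingers and console above 35 N).
It fails at once if another thing on the bench is moved (15 mm) or lifted (distance of any of stone_purple, stone_green, bowl, brush, oiler, marker from where it was at the start of the episode above 0.015 m).
It also fails if it takes over 38 s, if anything falls off the work surface, if the arm or the gripper's body presses on something with over 40 N, if the wrist force passes 120 N, or if a joint passes its speed limit or range.

## Working session

There is one attempt and no reset: what is moved stays moved. The work goes in short steps, Python scripts to look and compute and a tool call to move; the robot and the scene stay as the last step left them, time stands still between calls to the robot, and variables do not carry over. Pictures are saved under pics/ and viewed, about 8 in all and at most 12, crops included, and the job is handed in when it is done.

Besides the shell and the picture viewer there is one more tool, called after ">>>" as a command line: name --argument value ..., lists and objects as JSON in quotes. apply_moves: Moves the arm, as the interface text tells. Its arguments: {"type":"object","properties":{"increments":{"type":"array","items":{"type":"object","properties":{"gripper":{"type":"number"},"delta_pos":{"type":"array","items":{"type":"number"}},"dr":{"type":"array","items":{"type":"number"}}}}}},"required":["increments"]}

```bash
mkdir -p pics; cat > h.py <<'E'
import numpy as np, cv2
from workcell import ctrl
def shot(n,f):
    d=ctrl.get_image(n); cv2.imwrite('pics/'+f,d['img'][:,:,::-1]); np.savez('pics/'+f[:-4]+'.npz',**d); return d
def world(d,u,v,z=None):
    K=d['mtx'];R=cv2.Rodrigues(np.array(d['rvec'],float))[0];t=np.array(d['tvec'],float).ravel()
    r=R.T@np.linalg.inv(K)@np.array([u,v,1.]);c=-R.T@t
    s=d['range_z'][int(round(v)),int(round(u))] if z is None else (z-c[2])/r[2]
    return c+s*r
E
python3 - <<'E'
from h import *
for n in('top','side'):shot(n,n+'1.png')
o=ctrl.get_obs()
for k in o:print(k,np.round(o[k],3))
E
```

```text
t 0.1
qpos [ 1.129  0.424  1.631  0.     1.089 -0.019]
qvel [ 0.    -0.003 -0.002  0.    -0.     0.002]
joint_torque [-1.0000e-03 -5.4561e+01 -2.7432e+01  6.5000e-02  1.9000e-02 -0.0000e+00]
ee_pos [256.22  569.513 203.087]
orientation [ 0.331  1.546 -0.333]
ft_force [-0.082 -0.254 -0.445]
moment [-0.037 -0.001  0.02 ]
width 87.568
```

View pics/top1.png

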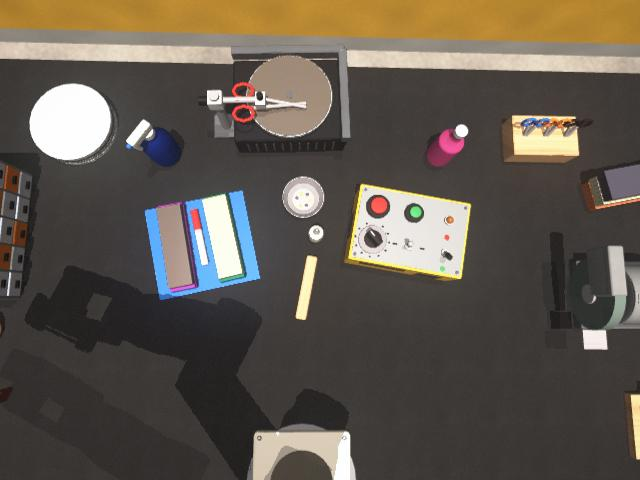

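View pics/side1.png

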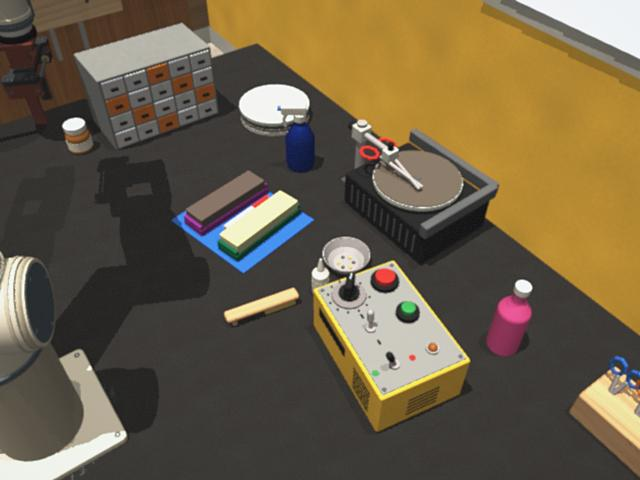

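Top view: the box is at about (410,232). The red button is at (378,206), green (415,212), lamp (450,220), mains toggle (446,255) between the red dot (446,237) and green dot (442,268). Side view: red (385,277), mains toggle (391,358), leaning to the green dot. Next I measure these.

```bash
cat > m.py <<'E'
from h import *
D={n:dict(np.load(f'pics/{n}1.npz')) for n in('top','side')}
boxes={'top':(345,180,475,285),'side':(310,255,470,430)}
for n,d in D.items():
    hsv=cv2.cvtColor(d['img'],cv2.COLOR_RGB2HSV);H,S,V=cv2.split(hsv)
    x0,y0,x1,y1=boxes[n]
    R=np.zeros_like(H);R[y0:y1,x0:x1]=1
    for c,m in{'red':((H<8)|(H>172))&(S>150)&(V>90),'green':(H>45)&(H<85)&(S>120)&(V>60)}.items():
        k,l,st,ce=cv2.connectedComponentsWithStats((m*R).astype(np.uint8))
        for i in range(1,k):
            if st[i,4]>=6:
                u,v=ce[i];z=136 if st[i,4]>100 else 118
                print(n,c,st[i,4],ce[i].round(1),'plane',world(d,u,v,z).round(1),'depth',world(d,u,v).round(1))
E
python3 m.py; python3 - <<'E'
import cv2,numpy as np
a=cv2.imread('pics/top1.png')[195:285,345:475];b=cv2.imread('pics/side1.png')[320:400,350:466]
a=cv2.resize(a,None,fx=3,fy=3,interpolation=2);b=cv2.resize(b,(390,270),interpolation=2)
cv2.imwrite('pics/c1.png',np.hstack([a[:270],b]))
E
```

```text
top red 220 [378.5 204.9] plane [ 606.7 -159.6  136. ] depth [ 605.8 -158.9  140.1]
top red 15 [446.5 236.9] plane [ 541.4 -310.7  118. ] depth [ 541.1 -310.   119.9]
top green 93 [415.3 211.6] plane [ 596.6 -243.6  118. ] depth [ 592.3 -237.8  140. ]
top green 12 [442.3 268.2] plane [ 473.  -299.1  118. ] depth [ 473.1 -299.4  116.9]
side red 284 [384.6 276.8] plane [ 603.4 -160.2  136. ] depth [ 601.4 -162.1  139.1]
side red 20 [412.  357.1] plane [ 539.7 -309.7  118. ] depth [ 540.1 -309.4  117.2]
side green 166 [407.8 308.2] plane [ 590.2 -238.5  136. ] depth [ 588.2 -240.2  139.2]
side green 20 [374.9 372.7] plane [ 471.4 -297.9  118. ] depth [ 471.5 -297.8  117.8]
```

View pics/c1.png

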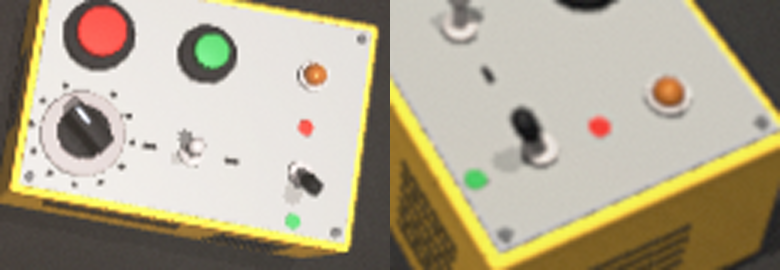

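```bash
cat >> h.py <<'E'
def go(tx,ty,tz):
    o=ctrl.get_obs();R=cv2.Rodrigues(np.array(o['orientation'],float))[0]
    print('t',o['t'],'pos',np.round(o['ee_pos'],1),'F',np.round(o['ft_force'],2),'w',o['width'])
    print('R',R.round(3).tolist(),'delta tool cm',(R.T@(np.array([tx,ty,tz])-o['ee_pos'])/10).round(2))
E
python3 -c "
from h import *
go(605,-160,204)"
```

```text
t 0.1 pos [256.2 569.5 203.1] F [-0.08 -0.25 -0.45] w 87.56797568902735
R [[-0.001, 0.41, 0.912], [-0.001, 0.912, -0.41], [-1.0, -0.001, -0.0]] delta tool cm [-2.000e-02 -5.221e+01  6.174e+01]
```

>>> apply_moves --increments '[{"gripper":0,"delta_pos":[-1,0,0],"dr":[-0.12,0,0]},{"gripper":0,"delta_pos":[-1,0,0],"dr":[-0.12,0,0]},{"gripper":0,"delta_pos":[0,0,0],"dr":[0,0,0]},{"gripper":0,"delta_pos":[0,0,0],"dr":[0,0,0]},{"gripper":0,"delta_pos":[0,0,0],"dr":[0,0,0]}]'

```text
t: 0.52
ee_pos: [256.3, 569.6, 223.1]
orientation: [0.146, 1.566, -0.147]
ft_force: [-0.0, -0.6, 1.2]
width: 58.1
```

```bash
python3 -c "
from h import *
go(605,-160,204)"
```

```text
t 0.5167 pos [256.3 569.6 223.1] F [-0.01 -0.65  1.21] w 58.08982662340393
R [[-0.0, 0.185, 0.983], [-0.001, 0.983, -0.185], [-1.0, -0.001, -0.0]] delta tool cm [  1.95 -65.24  47.78]
```

>>> apply_moves --increments '[{"gripper":0,"delta_pos":[0,-3.26,2.39],"dr":[0,0,0]},{"gripper":0,"delta_pos":[0,-3.26,2.39],"dr":[0,0,0]},{"gripper":0,"delta_pos":[0,-3.26,2.39],"dr":[0,0,0]},{"gripper":0,"delta_pos":[0,-3.26,2.39],"dr":[0,0,0]},{"gripper":0,"delta_pos":[0,-3.26,2.39],"dr":[0,0,0]}]'

```text
t: 0.93
ee_pos: [344.3, 386.0, 223.0]
orientation: [0.144, 1.567, -0.146]
ft_force: [0.8, 0.6, -0.1]
width: 24.7
```

>>> apply_moves --increments '[{"gripper":0,"delta_pos":[0,-3.26,2.39],"dr":[0,0,0]},{"gripper":0,"delta_pos":[0,-3.26,2.39],"dr":[0,0,0]},{"gripper":0,"delta_pos":[0,-3.26,2.39],"dr":[0,0,0]},{"gripper":0,"delta_pos":[0,-3.26,2.39],"dr":[0,0,0]},{"gripper":0,"delta_pos":[0,-3.26,2.39],"dr":[0,0,0]}]'

```text
t: 1.35
ee_pos: [432.2, 204.0, 223.3]
orientation: [0.145, 1.566, -0.146]
ft_force: [1.7, 0.0, 0.7]
width: 0.8
```

>>> apply_moves --increments '[{"gripper":0,"delta_pos":[0,-3.26,2.39],"dr":[0,0,0]},{"gripper":0,"delta_pos":[0,-3.26,2.39],"dr":[0,0,0]},{"gripper":0,"delta_pos":[0,-3.26,2.39],"dr":[0,0,0]},{"gripper":0,"delta_pos":[0,-3.26,2.39],"dr":[0,0,0]},{"gripper":0,"delta_pos":[0,-3.26,2.39],"dr":[0,0,0]}]'

```text
t: 1.77
ee_pos: [520.1, 21.9, 223.2]
orientation: [0.146, 1.567, -0.146]
ft_force: [1.0, -0.4, -0.4]
width: 0.7
```

```bash
python3 -c "
from h import *
go(605,-160,204)"
```

```text
t 1.7667 pos [520.1  21.9 223.2] F [ 1.01 -0.42 -0.43] w 0.7434982434603481
R [[-0.001, 0.185, 0.983], [0.0, 0.983, -0.185], [-1.0, -0.0, -0.001]] delta tool cm [  1.91 -16.31  11.7 ]
```

>>> apply_moves --increments '[{"gripper":0,"delta_pos":[0,-3.2,2.3],"dr":[0,0,0]},{"gripper":0,"delta_pos":[0,-3.2,2.3],"dr":[0,0,0]},{"gripper":0,"delta_pos":[0,-3.2,2.3],"dr":[0,0,0]},{"gripper":0,"delta_pos":[0,-3.2,2.3],"dr":[0,0,0]},{"gripper":0,"delta_pos":[0,-2.5,1.8],"dr":[0,0,0]}]'

```text
t: 2.18
ee_pos: [600.9, -149.3, 222.9]
orientation: [0.146, 1.566, -0.147]
ft_force: [-0.1, 0.4, 0.2]
width: 0.6
```

>>> apply_moves --increments '[{"gripper":0,"delta_pos":[2,0,0],"dr":[0,0,0]},{"gripper":0,"delta_pos":[2,0,0],"dr":[0,0,0]},{"gripper":0,"delta_pos":[1.5,0,0],"dr":[0,0,0]},{"gripper":0,"delta_pos":[0,0,0],"dr":[0,0,0]},{"gripper":0,"delta_pos":[0,0,0],"dr":[0,0,0]}]'

```text
t: 2.6
ee_pos: [599.5, -146.3, 167.6]
orientation: [0.145, 1.569, -0.145]
ft_force: [0.2, -0.5, 0.3]
width: 0.1
```

```bash
python3 -c "
from h import *
go(605,-160,150)
a=shot('side','s2.png')['img'][180:340,300:460];b=shot('wrist','w2.png')['img']
cv2.imwrite('pics/c2.png',np.hstack([cv2.resize(a,(400,400)),cv2.resize(b,(400,400))])[:,:,::-1])"
```

```text
t 2.6 pos [ 599.5 -146.3  167.6] F [ 0.22 -0.48  0.34] w 0.14931242469099706
R [[-0.003, 0.184, 0.983], [0.001, 0.983, -0.184], [-1.0, 0.0, -0.003]] delta tool cm [ 1.75 -1.24  0.8 ]
```

View pics/c2.png

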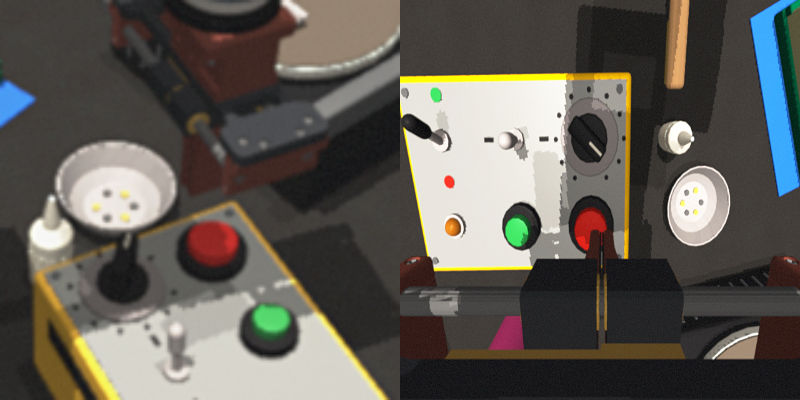

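```bash
python3 -c "
from h import *
for n in('s2','w2','side1'):
    d=dict(np.load('pics/'+n+'.npz'))
    P=np.array([[599.5,-146.3,159.6],[605,-160,136],[599.5,-146.3,240]])
    print(n,cv2.projectPoints(P,d['rvec'].astype(float),d['tvec'].astype(float),d['mtx'],None)[0].reshape(-1,2).round(1).tolist())
    if n[0]!='w':
        K=d['mtx']
d=dict(np.load('pics/s2.npz'))
for u,v in((384,250),(388,255),(400,245),(384,200)):print(world(d,u,v).round(0))
d=dict(np.load('pics/w2.npz'))
hsv=cv2.cvtColor(d['img'],cv2.COLOR_RGB2HSV);m=(((hsv[...,0]<5)|(hsv[...,0]>175))&(hsv[...,1]>200)&(hsv[...,2]>80)).astype(np.uint8)
k,l,st,ce=cv2.connectedComponentsWithStats(m)
for i in range(1,k):
    if st[i,4]>40:print(st[i],world(d,*ce[i],136).round(1),world(d,*ce[i]).round(1))
cv2.imwrite('pics/c3.png',np.hstack([cv2.resize(np.load('pics/s2.npz')['img'],(400,400)),cv2.resize(d['img'][200:360,400:560],(400,400))])[:,:,::-1])
"
```

```text
s2 [[379.0, 264.1], [385.2, 276.3], [382.7, 231.9]]
w2 [[321.6, 274.1], [303.5, 273.3], [321.1, 347.1]]
side1 [[379.0, 264.1], [385.2, 276.3], [382.7, 231.9]]
[ 600. -154.  202.]
[734. -31.   2.]
[ 560. -228.  300.]
[ 565. -177.  351.]
[ 72 212  14  13 151] [ 540.3 -297.6  136. ] [ 540.9 -310.   119.8]
[ 279  249   52   51 1565] [ 603. -161.  136.] [ 601.2 -160.3  141.4]
```

View pics/c3.png

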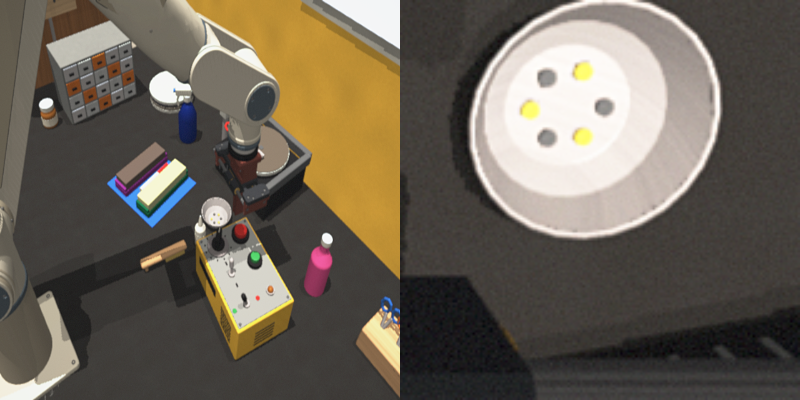

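```bash
python3 -c "
from h import *
a=dict(np.load('pics/s2.npz'));b=dict(np.load('pics/side1.npz'))
df=(np.abs(a['img'].astype(int)-b['img']).sum(2)>60)
for n,d in(('s2',a),('w2',dict(np.load('pics/w2.npz')))):
  pts=[]
  for v in range(180,300):
    for u in range(280,440):
      if d['range_z'][v,u]>0:
        p=world(d,u,v)
        if abs(p[0]-600)<45 and abs(p[1]+146)<45 and p[2]>148: pts.append((*p,u,v))
  pts=np.array(pts);print(n,len(pts))
  for z in range(148,215,6):
    q=pts[(pts[:,2]>=z)&(pts[:,2]<z+6)]
    if len(q):print(z,len(q),q.min(0).round(0),q.max(0).round(0))
cv2.imwrite('pics/c4.png',cv2.resize(np.hstack([a['img'][200:300,330:430],np.load('pics/w2.npz')['img'][220:320,260:360]]),None,fx=4,fy=4)[:,:,::-1])
"
```

```text
s2 2669
184 8 [ 587. -155.  187.  372.  252.] [ 603. -135.  189.  385.  258.]
190 46 [ 586. -158.  190.  372.  249.] [ 609. -135.  196.  388.  257.]
196 36 [ 586. -157.  196.  372.  248.] [ 608. -135.  202.  388.  255.]
202 36 [ 585. -157.  202.  373.  245.] [ 608. -136.  208.  388.  253.]
208 39 [ 585. -157.  208.  373.  242.] [ 607. -133.  214.  388.  250.]
214 32 [ 586. -158.  214.  373.  240.] [ 602. -136.  220.  387.  248.]
w2 934
184 39 [ 588. -152.  187.  306.  275.] [ 592. -136.  190.  339.  279.]
190 148 [ 588. -153.  190.  305.  276.] [ 592. -135.  196.  340.  283.]
196 192 [ 588. -153.  196.  304.  280.] [ 595. -135.  202.  341.  292.]
202 181 [ 588. -153.  202.  303.  285.] [ 592. -135.  208.  342.  293.]
208 209 [ 588. -153.  208.  302.  289.] [ 593. -135.  214.  342.  299.]
214 165 [ 588. -153.  214.  301.  294.] [ 592. -135.  220.  344.  299.]
```

View pics/c4.png

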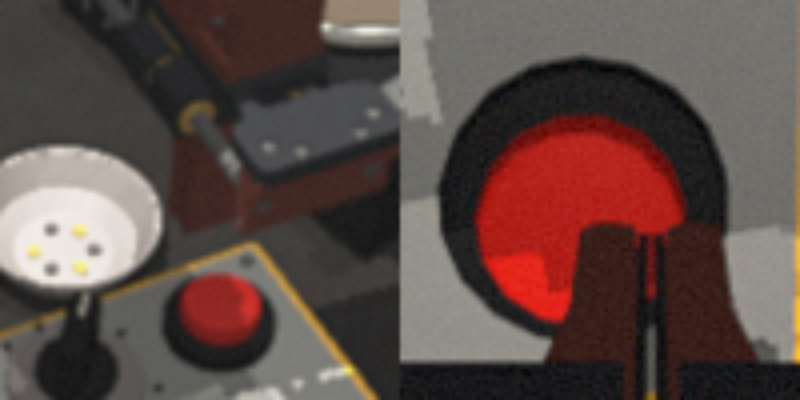

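The image shows the closed fingertips about 20 mm higher than the stated tool frame gives (depth 187 mm against 160 mm). I will centre over the button, then descend with force checks that cover either case.

>>> apply_moves --increments '[{"gripper":0,"delta_pos":[0,-0.6,0.3],"dr":[0,0,0]},{"gripper":0,"delta_pos":[0,-0.7,0.4],"dr":[0,0,0]},{"gripper":0,"delta_pos":[1,0,0],"dr":[0,0,0]},{"gripper":0,"delta_pos":[0.8,0,0],"dr":[0,0,0]},{"gripper":0,"delta_pos":[0,0,0],"dr":[0,0,0]}]'

```text
t: 3.12
ee_pos: [603.6, -160.3, 148.6]
orientation: [0.144, 1.569, -0.143]
ft_force: [-0.7, 0.1, -1.0]
width: 0.2
```

>>> apply_moves --increments '[{"gripper":0,"delta_pos":[0.1,0,0],"dr":[0,0,0]},{"gripper":0,"delta_pos":[0.1,0,0],"dr":[0,0,0]},{"gripper":0,"delta_pos":[0.1,0,0],"dr":[0,0,0]},{"gripper":0,"delta_pos":[0.1,0,0],"dr":[0,0,0]},{"gripper":0,"delta_pos":[0,0,0],"dr":[0,0,0]}]'

```text
t: 3.53
ee_pos: [604.9, -160.5, 146.8]
orientation: [0.143, 1.566, -0.143]
ft_force: [-0.3, -0.3, 0.0]
width: 0.4
```

>>> apply_moves --increments '[{"gripper":0,"delta_pos":[0.1,0,0],"dr":[0,0,0]},{"gripper":0,"delta_pos":[0.1,0,0],"dr":[0,0,0]},{"gripper":0,"delta_pos":[0.1,0,0],"dr":[0,0,0]},{"gripper":0,"delta_pos":[0,0,0],"dr":[0,0,0]},{"gripper":0,"delta_pos":[0,0,0],"dr":[0,0,0]}]'

```text
t: 3.95
ee_pos: [604.9, -160.5, 143.7]
orientation: [0.144, 1.566, -0.143]
ft_force: [0.0, 0.2, -0.1]
width: 0.4
```

```bash
cat >> h.py <<'E'
def tips(pos,zmin=137):
    for n in('side','wrist'):
        d=ctrl.get_image(n);pts=[]
        for v in range(180,330):
            for u in range(260,440):
                if d['range_z'][v,u]>0:
                    p=world(d,u,v)
                    if abs(p[0]-pos[0])<25 and abs(p[1]-pos[1])<25 and zmin<p[2]<zmin+80: pts.append(p)
        pts=np.array(pts)
        if len(pts):
            q=pts[pts[:,2]<np.percentile(pts[:,2],30)]
            print(n,len(pts),'zlow',np.percentile(pts[:,2],[0,1,5]).round(0),q.min(0).round(0),q.max(0).round(0))
E
python3 -c "
from h import *
go(604,-160,144);tips(ctrl.get_obs()['ee_pos'],145)"
```

```text
t 3.95 pos [ 604.9 -160.5  143.7] F [ 0.02  0.2  -0.05] w 0.3753691010083514
R [[-0.0, 0.182, 0.983], [0.0, 0.983, -0.182], [-1.0, -0.0, -0.0]] delta tool cm [-0.03  0.04 -0.1 ]
side 290 zlow [161. 164. 166.] [ 590. -171.  161.] [ 613. -149.  179.]
wrist 1695 zlow [163. 164. 167.] [ 593. -167.  163.] [ 600. -149.  182.]
```

>>> apply_moves --increments '[{"gripper":0,"delta_pos":[0.1,0,0],"dr":[0,0,0]},{"gripper":0,"delta_pos":[0.1,0,0],"dr":[0,0,0]},{"gripper":0,"delta_pos":[0.1,0,0],"dr":[0,0,0]},{"gripper":0,"delta_pos":[0.1,0,0],"dr":[0,0,0]},{"gripper":0,"delta_pos":[0.1,0,0],"dr":[0,0,0]}]'

```text
t: 4.47
ee_pos: [604.9, -160.5, 138.6]
orientation: [0.144, 1.566, -0.144]
ft_force: [-0.4, 0.3, 0.3]
width: 0.7
```

>>> apply_moves --increments '[{"gripper":0,"delta_pos":[0.1,0,0],"dr":[0,0,0]},{"gripper":0,"delta_pos":[0.1,0,0],"dr":[0,0,0]},{"gripper":0,"delta_pos":[0.1,0,0],"dr":[0,0,0]},{"gripper":0,"delta_pos":[0.1,0,0],"dr":[0,0,0]},{"gripper":0,"delta_pos":[0,0,0],"dr":[0,0,0]}]'

```text
t: 4.88
ee_pos: [604.8, -160.5, 134.5]
orientation: [0.144, 1.566, -0.144]
ft_force: [-0.1, 0.0, -0.6]
width: 0.5
```

>>> apply_moves --increments '[{"gripper":0,"delta_pos":[0.1,0,0],"dr":[0,0,0]},{"gripper":0,"delta_pos":[0.1,0,0],"dr":[0,0,0]},{"gripper":0,"delta_pos":[0.1,0,0],"dr":[0,0,0]},{"gripper":0,"delta_pos":[0.1,0,0],"dr":[0,0,0]},{"gripper":0,"delta_pos":[0.1,0,0],"dr":[0,0,0]}]'

```text
t: 5.3
ee_pos: [604.9, -160.5, 129.7]
orientation: [0.144, 1.566, -0.144]
ft_force: [0.7, 0.1, 0.2]
width: 0.3
```

>>> apply_moves --increments '[{"gripper":0,"delta_pos":[0.1,0,0],"dr":[0,0,0]},{"gripper":0,"delta_pos":[0.1,0,0],"dr":[0,0,0]},{"gripper":0,"delta_pos":[0.1,0,0],"dr":[0,0,0]},{"gripper":0,"delta_pos":[0.1,0,0],"dr":[0,0,0]},{"gripper":0,"delta_pos":[0,0,0],"dr":[0,0,0]}]'

```text
t: 5.72
ee_pos: [604.8, -160.5, 125.5]
orientation: [0.144, 1.566, -0.144]
ft_force: [0.6, 0.0, -0.2]
width: 0.2
```

```bash
python3 -c "
from h import *
go(604,-160,117);tips(ctrl.get_obs()['ee_pos'],138)"
```

```text
t 5.7167 pos [ 604.8 -160.5  125.5] F [ 0.57  0.01 -0.15] w 0.18051275586234378
R [[-0.0, 0.182, 0.983], [0.0, 0.983, -0.182], [-1.0, 0.0, -0.0]] delta tool cm [ 0.85  0.04 -0.09]
side 377 zlow [138. 138. 139.] [ 587. -177.  138.] [ 619. -146.  148.]
wrist 2887 zlow [138. 138. 139.] [ 588. -177.  138.] [ 618. -142.  141.]
```

>>> apply_moves --increments '[{"gripper":0,"delta_pos":[0.1,0,0],"dr":[0,0,0]},{"gripper":0,"delta_pos":[0.1,0,0],"dr":[0,0,0]},{"gripper":0,"delta_pos":[0.1,0,0],"dr":[0,0,0]},{"gripper":0,"delta_pos":[0.1,0,0],"dr":[0,0,0]},{"gripper":0,"delta_pos":[0,0,0],"dr":[0,0,0]}]'

```text
t: 6.23
ee_pos: [604.9, -160.5, 121.6]
orientation: [0.144, 1.566, -0.144]
ft_force: [-0.7, 0.1, 0.3]
width: 0.6
```

>>> apply_moves --increments '[{"gripper":0,"delta_pos":[0.1,0,0],"dr":[0,0,0]},{"gripper":0,"delta_pos":[0.1,0,0],"dr":[0,0,0]},{"gripper":0,"delta_pos":[0.1,0,0],"dr":[0,0,0]},{"gripper":0,"delta_pos":[0,0,0],"dr":[0,0,0]},{"gripper":0,"delta_pos":[0,0,0],"dr":[0,0,0]}]'

```text
t: 6.65
ee_pos: [605.0, -160.6, 118.9]
orientation: [0.143, 1.566, -0.144]
ft_force: [0.4, 1.0, 2.9]
width: 0.4
```

Contact: about 2.9 N at TCP z 118.9. I continue in 1 mm steps.

>>> apply_moves --increments '[{"gripper":0,"delta_pos":[0.1,0,0],"dr":[0,0,0]},{"gripper":0,"delta_pos":[0.1,0,0],"dr":[0,0,0]},{"gripper":0,"delta_pos":[0,0,0],"dr":[0,0,0]},{"gripper":0,"delta_pos":[0,0,0],"dr":[0,0,0]},{"gripper":0,"delta_pos":[0,0,0],"dr":[0,0,0]}]'

```text
t: 7.07
ee_pos: [605.0, -160.6, 116.9]
orientation: [0.144, 1.566, -0.144]
ft_force: [-1.4, 0.7, 3.9]
width: 0.4
```

>>> apply_moves --increments '[{"gripper":0,"delta_pos":[0.1,0,0],"dr":[0,0,0]},{"gripper":0,"delta_pos":[0,0,0],"dr":[0,0,0]},{"gripper":0,"delta_pos":[0,0,0],"dr":[0,0,0]},{"gripper":0,"delta_pos":[0,0,0],"dr":[0,0,0]},{"gripper":0,"delta_pos":[0,0,0],"dr":[0,0,0]}]'

```text
t: 7.48
ee_pos: [605.0, -160.6, 115.8]
orientation: [0.144, 1.566, -0.144]
ft_force: [-0.3, 0.7, 3.6]
width: 0.2
```

>>> apply_moves --increments '[{"gripper":0,"delta_pos":[0.1,0,0],"dr":[0,0,0]},{"gripper":0,"delta_pos":[0,0,0],"dr":[0,0,0]},{"gripper":0,"delta_pos":[0,0,0],"dr":[0,0,0]},{"gripper":0,"delta_pos":[0,0,0],"dr":[0,0,0]},{"gripper":0,"delta_pos":[0,0,0],"dr":[0,0,0]}]'

```text
t: 7.9
ee_pos: [605.0, -160.6, 115.4]
orientation: [0.143, 1.566, -0.144]
ft_force: [-2.3, 0.7, 9.2]
width: 0.4
```

>>> apply_moves --increments '[{"gripper":0,"delta_pos":[0.06,0,0],"dr":[0,0,0]},{"gripper":0,"delta_pos":[0,0,0],"dr":[0,0,0]},{"gripper":0,"delta_pos":[0,0,0],"dr":[0,0,0]},{"gripper":0,"delta_pos":[0,0,0],"dr":[0,0,0]},{"gripper":0,"delta_pos":[0,0,0],"dr":[0,0,0]}]'

```text
t: 8.32
ee_pos: [605.1, -160.6, 115.3]
orientation: [0.143, 1.566, -0.144]
ft_force: [-4.4, 0.4, 12.1]
width: 0.3
```

Full travel: contact near 121.4, hard stop at 115.4 (6 mm) at 12 N. Now I lift off and go to the front side of the mains toggle.

>>> apply_moves --increments '[{"gripper":0,"delta_pos":[-0.3,0,0],"dr":[0,0,0]},{"gripper":0,"delta_pos":[-1,0,0],"dr":[0,0,0]},{"gripper":0,"delta_pos":[-2,0,0],"dr":[0,0,0]},{"gripper":0,"delta_pos":[-2,0,0],"dr":[0,0,0]},{"gripper":0,"delta_pos":[-1.5,0,0],"dr":[0,0,0]}]'

```text
t: 8.73
ee_pos: [605.1, -160.6, 183.4]
orientation: [0.143, 1.566, -0.144]
ft_force: [1.1, 0.3, 0.1]
width: 0.7
```

```bash
python3 -c "
from h import *
go(466.6,-298.2,185)"
```

```text
t 8.7333 pos [ 605.1 -160.6  183.4] F [1.08 0.31 0.11] w 0.7013200079651316
R [[0.0, 0.182, 0.983], [-0.0, 0.983, -0.182], [-1.0, -0.0, 0.0]] delta tool cm [ -0.16 -16.05 -11.12]
```

>>> apply_moves --increments '[{"gripper":0,"delta_pos":[0,-3.2,-2.2],"dr":[0,0,0]},{"gripper":0,"delta_pos":[0,-3.2,-2.2],"dr":[0,0,0]},{"gripper":0,"delta_pos":[0,-3.2,-2.2],"dr":[0,0,0]},{"gripper":0,"delta_pos":[0,-3.2,-2.2],"dr":[0,0,0]},{"gripper":0,"delta_pos":[0,-3.2,-2.2],"dr":[0,0,0]}]'

```text
t: 9.15
ee_pos: [466.2, -298.7, 182.2]
orientation: [0.143, 1.566, -0.143]
ft_force: [0.7, -0.6, -0.7]
width: 0.9
```

>>> apply_moves --increments '[{"gripper":0,"delta_pos":[0,0,0],"dr":[0,0,0]},{"gripper":0,"delta_pos":[0,0,0],"dr":[0,0,0]},{"gripper":0,"delta_pos":[0,0,0],"dr":[0,0,0]},{"gripper":0,"delta_pos":[0,0,0],"dr":[0,0,0]},{"gripper":0,"delta_pos":[0,0,0],"dr":[0,0,0]}]'

```text
t: 9.57
ee_pos: [468.6, -297.0, 182.1]
orientation: [0.142, 1.566, -0.142]
ft_force: [0.6, 0.5, 0.2]
width: 0.4
```

```bash
python3 -c "
from h import *
go(466.6,-298.2,131);tips(ctrl.get_obs()['ee_pos'],165)
a=shot('side','s5.png')['img'][230:430,300:500];b=shot('wrist','w5.png')['img'][150:350,220:420]
cv2.imwrite('pics/c5.png',cv2.resize(np.hstack([a,b]),None,fx=2,fy=2)[:,:,::-1])"
```

```text
t 9.5667 pos [ 468.6 -297.   182.1] F [0.61 0.52 0.18] w 0.39738915113195683
R [[0.0, 0.18, 0.984], [0.0, 0.984, -0.18], [-1.0, 0.0, 0.0]] delta tool cm [ 5.11 -0.15 -0.18]
side 2 zlow [238. 238. 238.] [ 459. -293.  238.] [ 459. -293.  238.]
wrist 1532 zlow [200. 202. 205.] [ 456. -304.  200.] [ 463. -286.  218.]
```

View pics/c5.png

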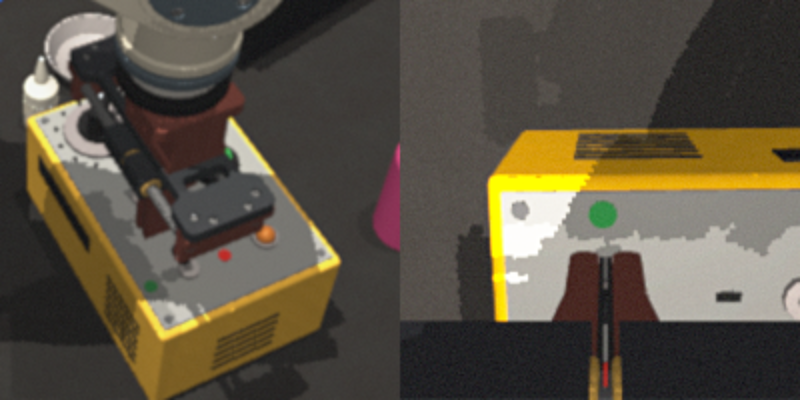

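Fingers stand about 40 mm in front of the pivot, in line with the toggle (green dot straight ahead in the wrist view). I back off slightly more, descend, then creep forward.

>>> apply_moves --increments '[{"gripper":0,"delta_pos":[0,-0.1,-0.6],"dr":[0,0,0]},{"gripper":0,"delta_pos":[1.3,0,0],"dr":[0,0,0]},{"gripper":0,"delta_pos":[1.3,0,0],"dr":[0,0,0]},{"gripper":0,"delta_pos":[1.3,0,0],"dr":[0,0,0]},{"gripper":0,"delta_pos":[0,0,0],"dr":[0,0,0]}]'

```text
t: 10.18
ee_pos: [459.9, -296.7, 141.0]
orientation: [0.145, 1.57, -0.142]
ft_force: [-0.3, -0.2, -0.2]
width: 0.6
```

>>> apply_moves --increments '[{"gripper":0,"delta_pos":[0.6,0,0],"dr":[0,0,0]},{"gripper":0,"delta_pos":[0.5,0,0],"dr":[0,0,0]},{"gripper":0,"delta_pos":[0,0,0],"dr":[0,0,0]},{"gripper":0,"delta_pos":[0,0,0],"dr":[0,0,0]},{"gripper":0,"delta_pos":[0,0,0],"dr":[0,0,0]}]'

```text
t: 10.6
ee_pos: [461.8, -298.0, 132.6]
orientation: [0.143, 1.565, -0.144]
ft_force: [-0.2, -0.3, 0.3]
width: 0.2
```

>>> apply_moves --increments '[{"gripper":0,"delta_pos":[0,0,0.2],"dr":[0,0,0]},{"gripper":0,"delta_pos":[0,0,0.2],"dr":[0,0,0]},{"gripper":0,"delta_pos":[0,0,0.2],"dr":[0,0,0]},{"gripper":0,"delta_pos":[0,0,0.2],"dr":[0,0,0]},{"gripper":0,"delta_pos":[0,0,0.2],"dr":[0,0,0]}]'

```text
t: 11.02
ee_pos: [471.8, -299.7, 132.3]
orientation: [0.143, 1.566, -0.144]
ft_force: [0.3, -0.2, 0.0]
width: 0.3
```

>>> apply_moves --increments '[{"gripper":0,"delta_pos":[0,0,0.2],"dr":[0,0,0]},{"gripper":0,"delta_pos":[0,0,0.2],"dr":[0,0,0]},{"gripper":0,"delta_pos":[0,0,0.2],"dr":[0,0,0]},{"gripper":0,"delta_pos":[0,0,0.2],"dr":[0,0,0]},{"gripper":0,"delta_pos":[0,0,0],"dr":[0,0,0]}]'

```text
t: 11.43
ee_pos: [479.0, -300.6, 131.9]
orientation: [0.144, 1.567, -0.143]
ft_force: [-1.7, 1.6, 0.0]
width: 0.8
```

>>> apply_moves --increments '[{"gripper":0,"delta_pos":[0,0,0.2],"dr":[0,0,0]},{"gripper":0,"delta_pos":[0,0,0.2],"dr":[0,0,0]},{"gripper":0,"delta_pos":[0,0,0.2],"dr":[0,0,0]},{"gripper":0,"delta_pos":[0,0,0.2],"dr":[0,0,0]},{"gripper":0,"delta_pos":[0,0,0],"dr":[0,0,0]}]'

```text
t: 11.85
ee_pos: [487.8, -302.7, 132.3]
orientation: [0.143, 1.565, -0.144]
ft_force: [-1.0, 1.2, 2.3]
width: 0.4
```

>>> apply_moves --increments '[{"gripper":0,"delta_pos":[0,0,0.2],"dr":[0,0,0]},{"gripper":0,"delta_pos":[0,0,0.2],"dr":[0,0,0]},{"gripper":0,"delta_pos":[0,0,0.2],"dr":[0,0,0]},{"gripper":0,"delta_pos":[0,0,0],"dr":[0,0,0]},{"gripper":0,"delta_pos":[0,0,0],"dr":[0,0,0]}]'

```text
t: 12.27
ee_pos: [493.5, -303.8, 132.3]
orientation: [0.143, 1.565, -0.144]
ft_force: [-0.8, 1.1, 0.9]
width: 0.5
```

>>> apply_moves --increments '[{"gripper":0,"delta_pos":[0,0,0.1],"dr":[0,0,0]},{"gripper":0,"delta_pos":[0,0,0.1],"dr":[0,0,0]},{"gripper":0,"delta_pos":[0,0,0.1],"dr":[0,0,0]},{"gripper":0,"delta_pos":[0,0,0],"dr":[0,0,0]},{"gripper":0,"delta_pos":[0,0,0],"dr":[0,0,0]}]'

```text
t: 12.68
ee_pos: [496.1, -304.2, 132.2]
orientation: [0.143, 1.566, -0.144]
ft_force: [-2.4, -0.6, 1.8]
width: 0.4
```

>>> apply_moves --increments '[{"gripper":0,"delta_pos":[0,0,0.1],"dr":[0,0,0]},{"gripper":0,"delta_pos":[0,0,0.1],"dr":[0,0,0]},{"gripper":0,"delta_pos":[0,0,0],"dr":[0,0,0]},{"gripper":0,"delta_pos":[0,0,0],"dr":[0,0,0]},{"gripper":0,"delta_pos":[0,0,0],"dr":[0,0,0]}]'

```text
t: 13.1
ee_pos: [498.0, -304.5, 132.1]
orientation: [0.144, 1.566, -0.144]
ft_force: [-1.4, 1.8, 0.7]
width: 0.5
```

>>> apply_moves --increments '[{"gripper":0,"delta_pos":[0,0,0.1],"dr":[0,0,0]},{"gripper":0,"delta_pos":[0,0,0],"dr":[0,0,0]},{"gripper":0,"delta_pos":[0,0,0],"dr":[0,0,0]},{"gripper":0,"delta_pos":[0,0,0],"dr":[0,0,0]},{"gripper":0,"delta_pos":[0,0,0],"dr":[0,0,0]}]'

```text
t: 13.52
ee_pos: [498.9, -304.7, 132.1]
orientation: [0.144, 1.566, -0.144]
ft_force: [-2.9, 0.3, -0.3]
width: 0.4
```

>>> apply_moves --increments '[{"gripper":0,"delta_pos":[0,0,0.1],"dr":[0,0,0]},{"gripper":0,"delta_pos":[0,0,0],"dr":[0,0,0]},{"gripper":0,"delta_pos":[0,0,0],"dr":[0,0,0]},{"gripper":0,"delta_pos":[0,0,0],"dr":[0,0,0]},{"gripper":0,"delta_pos":[0,0,0],"dr":[0,0,0]}]'

```text
t: 13.93
ee_pos: [499.9, -304.8, 132.1]
orientation: [0.144, 1.566, -0.143]
ft_force: [-2.7, 1.4, 0.1]
width: 0.1
```

>>> apply_moves --increments '[{"gripper":0,"delta_pos":[0,0,0.1],"dr":[0,0,0]},{"gripper":0,"delta_pos":[0,0,0],"dr":[0,0,0]},{"gripper":0,"delta_pos":[0,0,0],"dr":[0,0,0]},{"gripper":0,"delta_pos":[0,0,0],"dr":[0,0,0]},{"gripper":0,"delta_pos":[0,0,0],"dr":[0,0,0]}]'

```text
t: 14.35
ee_pos: [500.9, -305.0, 132.1]
orientation: [0.144, 1.566, -0.143]
ft_force: [-2.1, 0.6, -0.4]
width: 0.4
```

>>> apply_moves --increments '[{"gripper":0,"delta_pos":[0,0,0.1],"dr":[0,0,0]},{"gripper":0,"delta_pos":[0,0,0],"dr":[0,0,0]},{"gripper":0,"delta_pos":[0,0,0],"dr":[0,0,0]},{"gripper":0,"delta_pos":[0,0,0],"dr":[0,0,0]},{"gripper":0,"delta_pos":[0,0,0],"dr":[0,0,0]}]'

```text
t: 14.77
ee_pos: [501.8, -305.2, 132.1]
orientation: [0.144, 1.566, -0.143]
ft_force: [-2.4, 1.2, -1.1]
width: 0.4
```

>>> apply_moves --increments '[{"gripper":0,"delta_pos":[0,0,0.1],"dr":[0,0,0]},{"gripper":0,"delta_pos":[0,0,0],"dr":[0,0,0]},{"gripper":0,"delta_pos":[0,0,0],"dr":[0,0,0]},{"gripper":0,"delta_pos":[0,0,0],"dr":[0,0,0]},{"gripper":0,"delta_pos":[0,0,0],"dr":[0,0,0]}]'

```text
t: 15.18
ee_pos: [502.1, -305.1, 132.0]
orientation: [0.144, 1.568, -0.143]
ft_force: [-4.9, 1.9, 0.3]
width: 0.3
```

>>> apply_moves --increments '[{"gripper":0,"delta_pos":[0,0,0.06],"dr":[0,0,0]},{"gripper":0,"delta_pos":[0,0,0],"dr":[0,0,0]},{"gripper":0,"delta_pos":[0,0,0],"dr":[0,0,0]},{"gripper":0,"delta_pos":[0,0,0],"dr":[0,0,0]},{"gripper":0,"delta_pos":[0,0,0],"dr":[0,0,0]}]'

```text
t: 15.6
ee_pos: [502.2, -305.1, 131.9]
orientation: [0.144, 1.569, -0.143]
ft_force: [-7.6, 1.2, 1.0]
width: 0.2
```

The toggle is at its end stop (force rising, no further motion). Now I withdraw: back first, then up and away.

>>> apply_moves --increments '[{"gripper":0,"delta_pos":[0,0,-0.5],"dr":[0,0,0]},{"gripper":0,"delta_pos":[0,0,-1],"dr":[0,0,0]},{"gripper":0,"delta_pos":[0,0,-1],"dr":[0,0,0]},{"gripper":0,"delta_pos":[-2,0,-0.5],"dr":[0,0,0]},{"gripper":0,"delta_pos":[-3,0,0],"dr":[0,0,0]}]'

```text
t: 16.02
ee_pos: [470.7, -298.6, 180.2]
orientation: [0.146, 1.571, -0.142]
ft_force: [0.6, -0.1, -0.6]
width: 0.3
```

>>> apply_moves --increments '[{"gripper":0,"delta_pos":[-3,0,0],"dr":[0,0,0]},{"gripper":0,"delta_pos":[-3,0,0],"dr":[0,0,0]},{"gripper":0,"delta_pos":[-3,-2,0],"dr":[0,0,0]},{"gripper":0,"delta_pos":[0,-4,0],"dr":[0,0,0]},{"gripper":0,"delta_pos":[0,-4,0],"dr":[0,0,0]}]'

```text
t: 16.43
ee_pos: [456.6, -399.7, 275.6]
orientation: [0.138, 1.561, -0.144]
ft_force: [0.1, -0.5, -0.4]
width: 0.3
```

>>> apply_moves --increments '[{"gripper":0,"delta_pos":[0,-4,0],"dr":[0,0,0]},{"gripper":0,"delta_pos":[0,-4,0],"dr":[0,0,0]},{"gripper":0,"delta_pos":[0,-3,0],"dr":[0,0,0]},{"gripper":0,"delta_pos":[0,0,0],"dr":[0,0,0]},{"gripper":0,"delta_pos":[0,0,0],"dr":[0,0,0]}]'

```text
t: 16.85
ee_pos: [434.7, -507.6, 271.8]
orientation: [0.146, 1.566, -0.146]
ft_force: [-0.6, -0.2, 0.0]
width: 0.1
```

```bash
for n in top side; do cp pics/${n}1.npz pics/${n}0.npz; done; python3 - <<'E'
from h import *
a=shot('top','top1.png')['img'];b=shot('side','side1.png')['img']
cv2.imwrite('pics/c6.png',np.hstack([cv2.resize(a[170:290,340:480],(400,343)),cv2.resize(b[245:425,300:480],(343,343))])[:,:,::-1])
E
python3 m.py
```

```text
top red 221 [378.5 204.9] plane [ 606.6 -159.5  136. ] depth [ 605.9 -158.9  139.4]
top red 16 [446.5 237. ] plane [ 541.1 -310.6  118. ] depth [ 540.9 -310.2  119.3]
top green 90 [415.4 211.5] plane [ 596.8 -243.7  118. ] depth [ 592.5 -238.1  139.6]
side red 100 [381.9 280.7] plane [ 604.5 -153.3  118. ] depth [ 590.3 -167.7  141. ]
side red 23 [411.6 357.2] plane [ 539.1 -309.6  118. ] depth [ 538.  -310.5  120.1]
side green 165 [407.8 308.1] plane [ 590.3 -238.3  136. ] depth [ 587.4 -240.8  140.7]
side green 18 [375.  372.7] plane [ 471.6 -297.9  118. ] depth [ 470.9 -298.6  119.5]
```

View pics/c6.png

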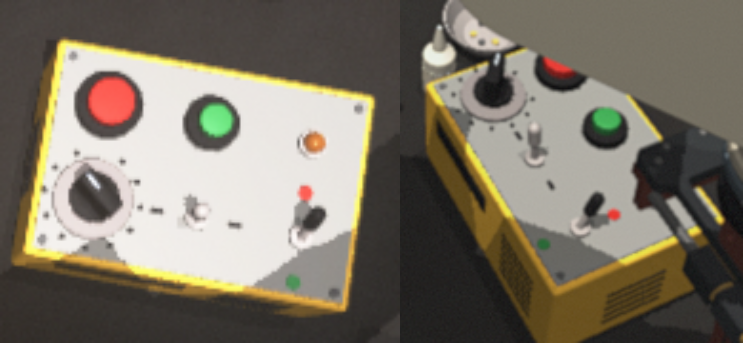

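The toggle now leans towards the red dot in both crops. The red and green buttons are out, the box features have moved less than 1 mm, the other toggle and knob look unchanged, and the arm is clear.

```bash
python3 -c "
from workcell import ctrl
print(ctrl.close_job())"
```

```text
the job is handed in; nothing more can be done
None
```

I pressed the red stop button fully in and let it spring back. I then pushed the mains toggle over to its off stop, withdrew clear of the box, and handed the job in at about 17 s.

- **Stop button:** it travelled about 6 mm to a hard stop. The largest reading after any press step was about 13 N.
- **Mains toggle:** it moved with 2 to 3 N and then met its end stop, where the reading rose to about 8 N. Both final views show it leaning to the red dot.
- **Other checks:** in the top view the red button reads the same height as at the start (139.4 against 140.1 mm). The box's dots and buttons moved less than 1 mm. The direction toggle, knob and green button look unchanged. I did not re-measure the stones, bowl, brush, oiler or marker, but the arm never came near them.

**Disagreements:**
- With the jaws shut, the fingertips sat about 15 mm (by touch) to 20 mm (by camera) behind the TCP, not 8 mm ahead as stated. I relied on the camera and force readings instead.
- In the last side view the arm hid part of the red button, so its side-view position is not valid. The green dot was in shadow in the last top view and was not detected there.

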